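Refit the return spring of an oven-door hinge

TASK

Take the tension spring out of its wooden rest and fit it to the oven-door hinge rail: first put the bent hook of its black end down through the slot of the steel tab, then stretch the spring and drop the eye of its red end over the brass post so that it stays stretched between tab and post, caught under the post's head. Feel for the slot gently rather than pressing hard on the tab, do not pull the spring out more than about 50 mm, and leave the other things where they are.

Things in the scene. Friction and masses are not known exactly. Their poses are not given: they have to be found in the camera images.
- bracket: dark steel hinge rail fixed flat on the worktop, 290 x 50 x 8 mm. Origin: centre of its underside; x along the rail from the slotted steel tab (near the -x end) towards the brass post (near the +x end), z up. Tab and post are clamped on it and do not move in use. In its middle a grey fin, 28 x 10 mm, 30 mm high, carries the coil of the hooked spring about level
- tab_mark (a point): point fixed to the rail, on its centre line, 36 mm above its underside, near the tab. The tab is adjustable: its slot's centre lies anywhere from 2 to 18 mm from this point along the rail's +x (towards the post): feel for it or see it. Tab: flat steel plate, 36 (x) x 36 (y) x 6 mm, top at this height, open below, on a riser at its -x side; in its middle a through slot 7 mm (x) x 14 mm (y)
- post_top (a point): centre of the top of the post's domed head, 46 mm above the rail's underside. Head 12 mm across, 3.5 mm high; below it an 8 mm neck from 36 to 42.5 mm above the rail's underside, standing on a 14 mm column whose top (36 mm) is the shoulder that carries the eye. 164 to 186 mm from the slot's centre
- spring: tension spring, 145 mm from hook leg to eye centre when free, about 0.11 kg, stiff in bending. Origin on the coil axis in the middle of the 46 mm long, 15 mm thick coil; x from the black hook end to the red eye end, z up as it lies in the rest
- black_plug (a point): centre of the solid black plug at the hook end, a place to grip: 30 mm long (along the spring), 14 mm wide, 16 mm high, on the coil axis. From it a 5 mm wire runs on outwards, away from the coil, and bends straight down 37 mm from the plug's centre
- red_plug (a point): centre of the solid red plug at the eye end, a place to grip: 30 mm long (along the spring), 14 mm wide, 16 mm high, on the coil axis; moves out as the spring stretches
- hook_tip (a point): round lower end of the 5 mm hook leg, 19.5 mm below the coil axis and 37 mm from the black plug's centre along the spring. When fully hooked the horizontal wire lies on the tab, with the coil axis 2.5 mm above the tab's top
- eye_center (a point): centre of the closed round eye at the red end, lying level on the coil axis, inner diameter 18 mm, wire 4 mm thick; 32 mm beyond the centre of the red plug
- spring_eye (a joint): stretch of the spring in m: 0 at free length; it opens only beyond 5 N and then needs 0.18 N more for each mm (about 12 N at 40 mm). It may be pulled out to 50 mm
- rest: fixed wooden rest block, 28 mm (x) x 56 mm (y) x 44 mm high, origin at the centre of its underside; a groove 18 mm wide and 8 mm deep along x holds the middle of the coil, the coil axis 43.5 mm above the worktop; both plugs stick out freely at its ends
- flip_phone: bystander: black flip phone lying shut, 46 x 95 x 19 mm, at the right behind the work
- lid_red: bystander: porcelain jar lid with red flowers, 156 mm across, 66 mm high, lying on the worktop behind the work
- cap: bystander: dark round burner cap, 75 mm across, 9 mm high, on the worktop
- pan_grate: bystander: round enamelled pan support, 197 mm across, 39 mm high, right of the work

How it is judged:
By the outcome, as a careful person would: the job done as asked, in the order asked, and still so for the second after the job is handed in, with the robot touching nothing.
It also fails if it takes over 64 s, if anything falls off the work surface, if the arm or the gripper's body presses on something with over 40 N, if the wrist force passes 120 N, or if a joint passes its speed limit or range.

ROBOT

A 7-joint arm with a two-finger parallel gripper is mounted at the origin on a cart in front of the work surface, level with it; the furniture and walls round the work are solid. World frame = base frame: x ahead of the robot, y to its left, z up, the work surface at z = 0. Lengths are in mm, angles in rad, forces in N, time in s.
With the tool pointing down it reaches from about 400 to 900 mm from the base axis. Payload 5.6 kg.
Tool frame: the origin (TCP) lies midway between the tips of the shut fingers; the grasp point (between the pads) lies 19 mm behind it; z points along the fingers, y is the line along which they close (so a half turn about z gives the same grasp; the last joint's range is limited). The gripper opens to 92 mm and grips with 3 to 60 N. Pads are 20 mm wide; open, the fingers measure 128 mm over their backs; the gripper's body (75 mm by 189 mm) begins 69 mm behind the grasp point.
Start: joints at [-1.198, 0.468, -0.012, 1.603, 0.006, 1.071, -0.056], TCP at [262.59, 594.605, 214.592] pointing down, gripper open.
Joint ranges: [-2.53, 2.53], [-0.31, 2.02], [-1.57, 1.55], [0.28, 2.44], [-1.29, 4.43], [0.15, 1.84], [-2.92, 2.92]. Speed limits (rad/s): [2.57, 2.57, 3.14, 3.14, 3.14, 3.14, 3.14].

INTERFACE

Orientations are given as a rotation vector (axis times angle).
In Python, from cell import robot, grip, kin, viewer gives the robot as it stands. Calls block until the motion is done:
- robot.movep(position, orientation): joint-space move of the TCP to a pose.
- robot.servo_line(position, feed=150, rotation=None): straight line of the TCP; rotation=None keeps the orientation; feed is the mean speed in mm/s.
- robot.goto_joints(angles): joint-space move.
- grip(opening, newtons=None): opening from 0.0 (shut) to 1.0 (fully open); newtons is the grip in N (None keeps the last); returns when the fingers have stopped.
- robot.hold(seconds).
- kin.ik(position, orientation): joint angles nearest the present ones, or None.
- robot.observe(): the state.
- viewer.read_camera(name): name is "scene" or "top" or "wrist"; returns the picture (400x640x3 uint8, red, green, blue); there is no depth.
- viewer.camera_info(name): a dict with "camera_matrix" (3x3 intrinsics, pixels), "R" (3x3) and "t" (3): a world point X has camera coordinates R X + t. Camera axes: x right, y down, z forward; pixel columns grow to the right and rows downward; lengths in mm; the calibration is good to about 2 mm. A picture is of the moment at which its call begins: read the wrist's pose just before it. camera_info takes no time and is no camera call; for the wrist camera it gives the pose at the moment of the call.
A pose or a line that the arm cannot do raises robot.IKError and nothing moves.
- robot.job_done(): hands the job in; it is judged then, once.
Trained networks look in the newest picture that a camera, given by its name, has taken for a name from the list of things; names that differ only in an ending like _2 or _b are one class to them, and where a whole thing is asked for, a point or a joint stands for the part that bears it (a point fixed in the world has none). Each returns a list of dicts, best first, with "confidence" (0 to 1); they miss things now and then, are a little off and sometimes report something else, mostly with a low value. They report only what shows in the picture. A call takes as long as a camera call.
- viewer.silhouettes(name, camera): "mask" (400x640 bool, what is visible of it).
- viewer.pinpoint(name, camera): "at" ([x, y, z] in mm, in the coordinates of the camera as it stood for that picture, good to about 4 mm: a listed point, or the origin of a listed thing).
The state is a dict: "t": time; "joints": joint angles; "joint_velocities": joint speeds; "joint_torque": joint torques, N m; "tcp_pos": TCP position; "tcp_rot": TCP orientation; "contact_force": force on the tool from outside, world axes, zero at the start; "wrist_torque": the same for the moment, N m; "grip_width": opening from 0.0 (shut) to 1.0 (fully open); "grip_force": force on a finger pad.
Only numpy, scipy, OpenCV 4.12 (cv2) and the standard library are available. Lean on these libraries where they do the work, as an engineer would, in place of code of your own. Each camera call takes 0.05 s, during which the arm holds its last target. There are 200 camera calls.

## Working session

There is one attempt and no reset: what is moved stays moved. The work goes in short steps, each a Python script; the robot and the scene stay as the last script left them, time stands still between calls to the robot, and variables do not carry over. Pictures are saved under pics/ and viewed, at most 10 in all, crops included, and the job is handed in when it is done.

```bash
mkdir -p pics; ls; cat > h.py <<'E'
import numpy as np, cv2
from cell import robot, grip, kin, viewer
from scipy.spatial.transform import Rotation as Ro
def snap(cam,name=None):
    ci=viewer.camera_info(cam); im=viewer.read_camera(cam)
    if name: cv2.imwrite('pics/'+name+'.png',im[:,:,::-1])
    return ci,im
def pp(ci,name,cam,n=2):
    R=np.array(ci['R']);t=np.array(ci['t']);K=np.array(ci['camera_matrix'])
    out=[]
    for d in viewer.pinpoint(name,cam)[:n]:
        a=np.array(d['at']); w=R.T@(a-t); uv=K@a
        out.append((round(d['confidence'],2),w.round(1),(uv[:2]/uv[2]).round(0)))
    return out
def proj(ci,X):
    a=np.array(ci['R'])@np.array(X)+np.array(ci['t']); uv=np.array(ci['camera_matrix'])@a
    return uv[:2]/uv[2]
def ray(ci,uv,z):
    "world point on pixel ray at height z"
    R=np.array(ci['R']);c=-R.T@np.array(ci['t'])
    d=R.T@np.linalg.solve(np.array(ci['camera_matrix']),[uv[0],uv[1],1])
    return c+d*(z-c[2])/d[2]
def down(yaw):
    "tool z down, tool x along yaw"
    return (Ro.from_euler('z',yaw)*Ro.from_euler('x',np.pi)).as_rotvec()
E
python3 - <<'E'
from h import *
for c in ('top','scene'):
    ci,im=snap(c,c+'0'); print(c,(-np.array(ci['R']).T@np.array(ci['t'])).round(0))
    for n in ['bracket','tab_mark','post_top','spring','black_plug','red_plug','hook_tip','eye_center','rest','flip_phone','lid_red','cap','pan_grate']:
        print(n,pp(ci,n,c,1))
o=robot.observe();print(o)
E
```

```text
pics
top [ 453. -115. 1281.]
bracket [(0.57, array([ 481.5, -132.8,   -1.1]), array([334., 236.]))]
tab_mark [(0.74, array([518.2, -43.6,  36.5]), array([304., 223.]))]
post_top [(0.5, array([ 444.6, -219.4,   43.2]), array([363., 248.]))]
spring [(0.5, array([444.5, 162.9,  43. ]), array([234., 248.]))]
black_plug [(0.45, array([435.2, 201.6,  40. ]), array([221., 251.]))]
red_plug [(0.41, array([445.7, 118.6,  45.1]), array([248., 248.]))]
hook_tip [(0.71, array([427.5, 237.8,  26.7]), array([210., 254.]))]
eye_center [(0.52, array([448.9,  89.6,  42.8]), array([258., 247.]))]
rest [(0.47, array([443. , 161.6,  -1.7]), array([237., 248.]))]
flip_phone [(0.72, array([ 6.619e+02, -3.170e+02, -5.000e-01]), array([393., 177.]))]
lid_red [(0.71, array([683. , 193.2, -12.5]), array([230., 172.]))]
cap [(0.98, array([694.4, -46.2,  -2.4]), array([306., 167.]))]
pan_grate [(0.74, array([ 494.8, -497.2,    4.8]), array([453., 231.]))]
scene [-254. -587.  805.]
bracket [(0.84, array([ 482.1, -135.7,    2.8]), array([313., 228.]))]
tab_mark [(0.72, array([517.5, -45.8,  31.6]), array([291., 2
[... 799 characters left out ...]
s': array([-1.19800303,  0.46750573, -0.01154405,  1.60272921,  0.00600053,
        1.07136209, -0.05630467]), 'joint_velocities': array([-0.00151905, -0.00071164,  0.00075159,  0.00079977, -0.00130894,
       -0.00134013,  0.00030508]), 'joint_torque': array([ 8.96574693e-04, -5.20405304e+01, -1.18424915e-02, -2.44053519e+01,
       -5.66193264e-02,  1.13163149e-02,  1.74572114e-05]), 'tcp_pos': array([262.6187567 , 594.58965625, 214.57650217]), 'tcp_rot': array([6.48610662e-01, 3.07383713e+00, 3.07946218e-05]), 'contact_force': array([-0.20183427,  0.30419191, -0.24157242]), 'wrist_torque': array([ 0.01334663, -0.04105978, -0.03867131]), 'grip_force': 0.0, 'grip_width': 0.9989567431576919}
```

View pics/top0.png

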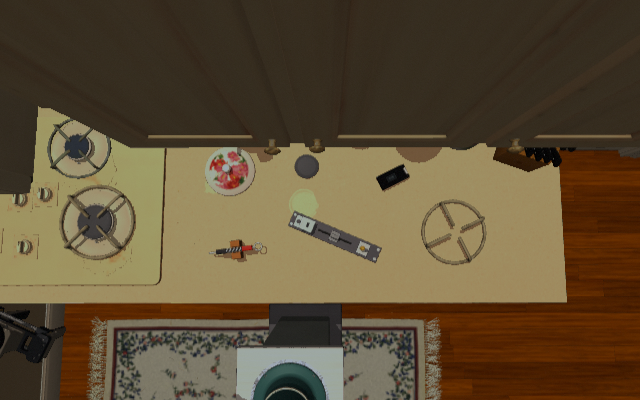

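View pics/scene0.png

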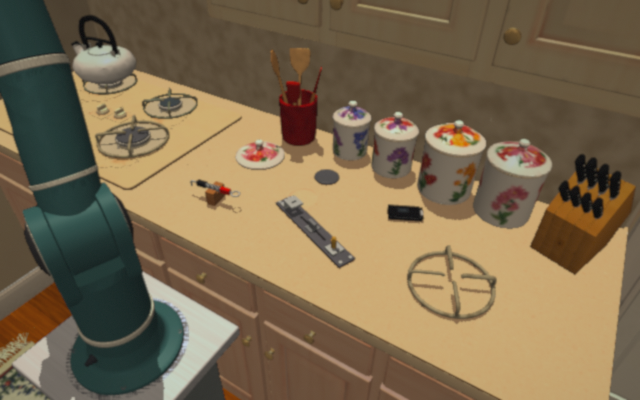

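The pictures show the rail's tab at top-view px (304,223) and its post at (363,248). The spring lies in its rest with the hook at (210,254) and the eye at (258,247). The network points agree with this. Next I'll take closer wrist-camera looks, starting with the rail.

```bash
python3 - <<'E'
from h import *
yr=np.radians(67.4)
x=np.array([np.cos(yr),np.sin(yr),0])
robot.movep(np.array([482,-132,230.]),down(yr))
o=robot.observe();print(o['t'],o['tcp_pos'].round(1))
ci,im=snap('wrist','w_rail')
print('cam',(-np.array(ci['R']).T@np.array(ci['t'])).round(0),np.array(ci['R'])[2].round(2),ci['camera_matrix'][0][0])
for n in ['tab_mark','post_top','bracket']: print(n,pp(ci,n,'wrist',1))
E
```

```text
4.0833 [ 482.4 -131.1  229.9]
cam [513. -60. 400.] [-0.11 -0.26 -0.96] 337.99859912429775
tab_mark [(0.97, array([517.8, -48.2,  34.1]), array([323.,  84.]))]
post_top [(0.73, array([519. , -47.2,  34.8]), array([324.,  83.]))]
bracket [(0.78, array([ 480.1, -135.2,   -3.4]), array([322., 168.]))]
```

View pics/w_rail.png

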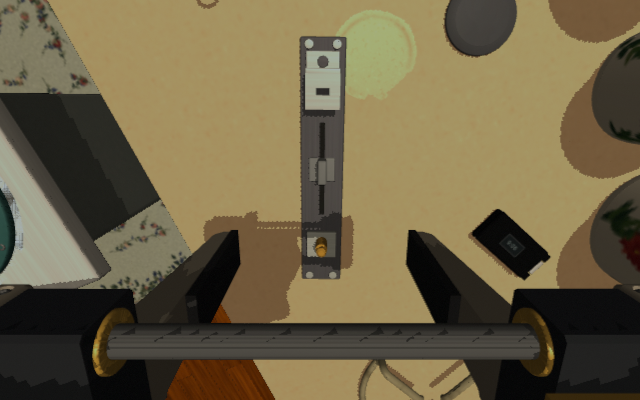

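The wrist view shows the tab with its dark slot at about (322,91), the post's brass head at about (321,241), and the rail running vertically. I'll compute both positions, then go over the spring.

```bash
python3 - <<'E'
from h import *
im=cv2.imread('pics/w_rail.png')
ci=viewer.camera_info('wrist')
g=cv2.cvtColor(im,cv2.COLOR_BGR2GRAY)
r=g[80:104,308:338]; print(r[::1,::2])
ys,xs=np.nonzero(r<120); su=(308+xs.mean(),80+ys.mean()); print('slot px',su,xs.min()+308,xs.max()+308,ys.min()+80,ys.max()+80)
hsv=cv2.cvtColor(im,cv2.COLOR_BGR2HSV)[230:262,308:336]; m=(hsv[...,1]>120)&(hsv[...,2]>80)
ys,xs=np.nonzero(m)
for y in range(m.shape[0]): 
    q=np.nonzero(m[y])[0]
    if len(q): print(230+y,308+q.min(),308+q.max(),end='; ')
print()
S=ray(ci,su,36);print('slot',S.round(1))
for uv in [(321,238),(321,241)]: 
    P=ray(ci,uv,46); print('post',P.round(1),np.linalg.norm((P-S)[:2]).round(1),np.degrees(np.arctan2(*(S-P)[[1,0]])).round(2))
for uv in [(301,38),(346,38),(302,278),(340,278)]: print(ray(ci,uv,8).round(1))
# over the spring
ys_=np.radians(99)
robot.movep(np.array([441,155,215.])-60*np.array([np.cos(ys_),np.sin(ys_),0]),down(ys_))
ci,im=snap('wrist','w_spring');print(robot.observe()['t'])
for n in ['spring','black_plug','red_plug','hook_tip','eye_center','rest']: print(n,pp(ci,n,'wrist',1))
E
```

```text
[[165 166 166 167 168 168 167 167 167 167 168 168 168 169 169]
 [164 165 165 165 165 166 166 166 167 166 167 167 166 167 168]
 [165 165 165 165 165 166 166 165 165 166 166 167 166 165 166]
 [166 165 165 165 166 166 166 166 166 166 166 166 166 167 167]
 [165 165 164 165 165 165 165 165 166 166 165 165 165 165 166]
 [164 164 165 164 164 164 164 164 164 164 164 164 165 165 164]
 [163 163 164 162 163 163 164 163 164 164 164 164 164 163 164]
 [161 162 162 163 155 153 154 153 153 154 154 163 163 164 164]
 [162 163 162 163  90  67  68  68  67  67  67 157 164 164 164]
 [162 163 163 164  78  40  42  42  41  41  40 157 164 164 164]
 [163 162 163 163  78  40  41  42  41  41  41 158 164 164 164]
 [162 163 162 163  78  40  42  42  42  40  41 157 164 164 164]
 [163 163 163 163  78  41  42  42  41  41  41 156 162 163 164]
 [166 167 166 166  80  40  41  41  41  41  41 158 166 166 167]
 [164 164 164 164  91  65  66  58  55  55  55 158 166 165 166]
 [160 160 161 161 144 136 136 120 113 113 113 157 162 163 162]
 [161 161 161 162 161 162 162 162 162 162 162 161 161 161 162]
 [163 163 164 164 164 164 164
[... 530 characters left out ...]
17 324; 246 316 325; 247 315 325; 248 315 326; 249 316 326; 250 316 326; 251 316 326; 252 316 325; 253 317 325; 254 317 325; 255 318 324; 256 319 323; 
slot [514.7 -54.9  36. ]
post [ 452.  -201.1   46. ] 159.1 66.8
post [ 450.6 -204.5   46. ] 162.8 66.81
[514.4   4.4   8. ]
[558.7 -14.    8. ]
[ 401.  -258.5    8. ]
[ 446.6 -277.5    8. ]
5.25
spring [(0.86, array([441.5, 159.9,  39.6]), array([323., 109.]))]
black_plug [(0.8, array([434.5, 198.3,  42.6]), array([322.,  67.]))]
red_plug [(0.76, array([444.1, 122.5,  45.6]), array([320., 147.]))]
hook_tip [(0.64, array([429.2, 233.9,  23.7]), array([323.,  29.]))]
eye_center []
rest [(0.87, array([443.2, 159.1,  -1.5]), array([325., 109.]))]
```

View pics/w_spring.png

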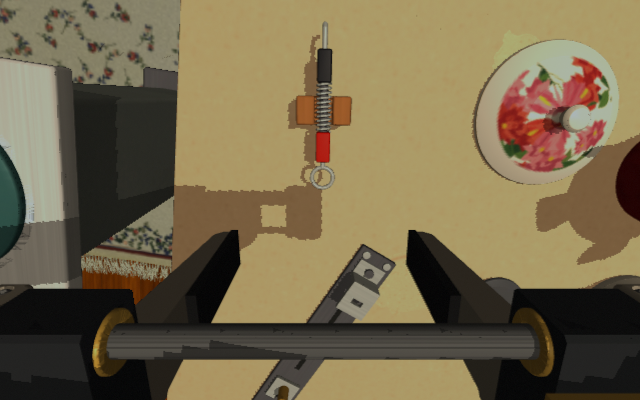

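The spring picture shows the black plug at (323,65), the red plug at (322,147) and the eye at (322,177). In the rail picture the brass head is the lower blob at (320.7,250), not (321,241). Next I'll refine both and grasp the black plug.

```bash
python3 - <<'E'
from h import *
from scipy.ndimage import label
im=cv2.imread('pics/w_spring.png'); ci=viewer.camera_info('wrist')
hsv=cv2.cvtColor(im,cv2.COLOR_BGR2HSV).astype(int)
red=((hsv[...,0]<8)|(hsv[...,0]>172))&(hsv[...,1]>180)&(hsv[...,2]>120)
blk=hsv[...,2]<60
def c(m,box):
    x0,x1,y0,y1=box; s=m[y0:y1,x0:x1]; L,n=label(s); k=1+np.argmax([np.sum(L==i+1) for i in range(n)])
    ys,xs=np.nonzero(L==k); print(xs.min()+x0,xs.max()+x0,ys.min()+y0,ys.max()+y0); return (xs.mean()+x0,ys.mean()+y0)
b=ray(ci,c(blk,(305,345,35,95)),47);r=ray(ci,c(red,(305,345,120,168)),50)
print('black',b.round(1),'red',r.round(1),np.linalg.norm((b-r)[:2]),np.degrees(np.arctan2(*(b-r)[[1,0]])))
# rail: rebuild camera pose of rail picture from tool pose relation
from scipy.spatial.transform import Rotation as Ro
R=np.array(ci['R']);t=np.array(ci['t']);o=robot.observe();Rt=Ro.from_rotvec(o['tcp_rot']).as_matrix();p=o['tcp_pos']
Rc=R@Rt; tc=R@p+t   # cam from tool
Rt2=Ro.from_rotvec(down(np.radians(67.4))).as_matrix();p2=np.array([482.4,-131.1,229.9])
ci2=dict(R=Rc@Rt2.T,t=tc-Rc@Rt2.T@p2,camera_matrix=ci['camera_matrix'])
S=ray(ci2,(322.9,91.2),35);P=ray(ci2,(320.7,250.2),44.5)
print('slot',S,'post',P,np.linalg.norm((P-S)[:2]),np.degrees(np.arctan2(*(S-P)[[1,0]])))
E
```

```text
317 331 49 82
316 329 133 161
black [435.5 199.6  47. ] red [445.6 124.4  50. ] 75.81639795231348 97.66895446265482
slot [514.43597602 -54.40226572  35.        ] post [ 444.88052793 -214.82219624   44.5       ] 174.8499770347563 66.55923685328455
```

```bash
python3 - <<'E'
from h import *
ys=np.radians(97.7); B=np.array([435.5,199.6,0])
grip(0.4,40)
robot.movep(B+[0,0,75],down(ys))
robot.servo_line(B+[0,0,24.5],feed=80)
grip(0.0,45)
o=robot.observe();print(o['t'],o['grip_width']*92,o['grip_force'],o['tcp_pos'].round(1))
robot.servo_line(B+[0,0,100],feed=120)
yr=np.radians(66.6);u=np.array([np.cos(yr),np.sin(yr),0]);S=np.array([514.4,-54.4,0])
H=S-37*u
robot.movep(H+[0,0,100],down(yr))
robot.servo_line(H+[0,0,52],feed=100)
o=robot.observe();print(o['t'],o['grip_width']*92,o['contact_force'].round(2),o['tcp_pos'].round(1),(H).round(1))
ci,im=snap('wrist','w_hook')
for n in ['hook_tip','black_plug','red_plug','eye_center']: print(n,pp(ci,n,'wrist',1))
snap('scene','s_hook')
a=im[:, 160:480][:260]; cv2.imwrite('pics/w_hook_c.png',cv2.resize(a,None,fx=2,fy=2)[:,:,::-1])
E
```

```text
8.45 13.520931269629935 44.99951183795929 [435.7 199.8  24.7]
10.9917 13.258507765544259 [-0.49  1.23 -1.27] [499.8 -88.4  52. ] [499.7 -88.4   0. ]
hook_tip []
black_plug [(0.84, array([501.1, -87.1,  72. ]), array([322., 258.]))]
red_plug [(0.82, array([ 469.3, -157.8,   68.6]), array([320., 381.]))]
eye_center []
```

View pics/w_hook_c.png

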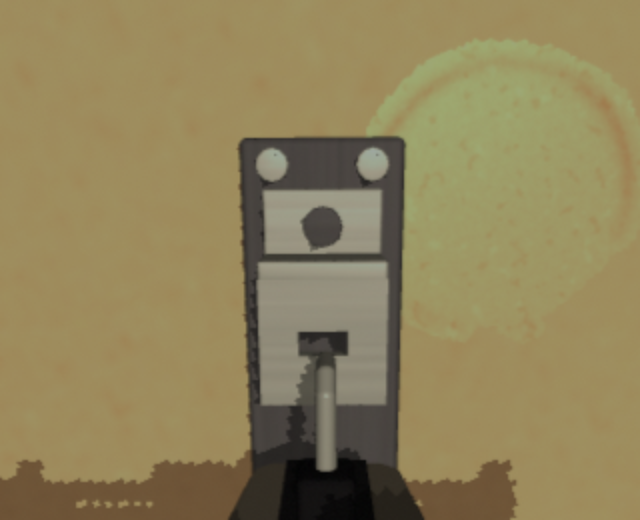

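The hook leg ends at about (323,177), just before the slot's near edge as seen from the camera. The slot spans x 309–334, y 165–178. I'll compare this with the expected projections.

```bash
python3 - <<'E'
from h import *
ci=viewer.camera_info('wrist')
print('slot now',ray(ci,(321.6,171.6),36).round(1), 'edges',ray(ci,(321.6,165.5),36).round(1),ray(ci,(321.6,178),36).round(1))
S=np.array([514.4,-54.4]);yr=np.radians(66.6);u=np.array([np.cos(yr),np.sin(yr)])
for d in (-2,0,2.5): print('leg top outer',d,proj(ci,[*(S+d*u),72]).round(1),proj(ci,[*(S+d*u),51.5]).round(1))
print(ray(ci,(323,177.5),72).round(1), ray(ci,(323,177.5),73.5).round(1))
print(-np.array(ci['R']).T@np.array(ci['t']))
E
```

```text
slot now [515.1 -54.5  36. ] edges [516.5 -51.3  36. ] [513.7 -57.9  36. ]
leg top outer -2 [319.8 192.6] [320.1 182. ]
leg top outer 0 [319.8 188.4] [320.1 178.2]
leg top outer 2.5 [319.8 183.1] [320.1 173.5]
[517.8 -50.3  72. ] [518.  -49.9  73.5]
[531.70320014 -18.04692106 222.78944931]
```

```bash
cat >> h.py <<'E'
def descend(xy,z0,z1,step,fmax,feed=40):
    "step down until vertical force change exceeds fmax; returns z, force"
    robot.servo_line([*xy,z0],feed=60); robot.hold(0.1); f0=robot.observe()['contact_force']
    z=z0
    while z>z1:
        z=max(z-step,z1); robot.servo_line([*xy,z],feed=feed)
        f=robot.observe()['contact_force']-f0
        if np.linalg.norm(f)>fmax: break
    return z,f.round(2)
E
python3 - <<'E'
from h import *
yr=np.radians(66.6);u=np.array([np.cos(yr),np.sin(yr)]);H=np.array([514.7,-54.4])-37*u
z0=40
for d in (0,-1.5,1.5,-3,3,-4.5,4.5):
    z,f=descend(H+d*u,z0,31,1,2.5)
    o=robot.observe();print(d,z,f,o['t'],o['tcp_pos'].round(1))
    if z<=31: break
    robot.servo_line([*(H+d*u),z+2.5],feed=60); z0=z+2.5
E
```

```text
0 31 [-0.32  0.22  0.64] 13.9917 [500.  -88.4  31. ]
```

```bash
python3 - <<'E'
from h import *
yr=np.radians(66.6);u=np.array([np.cos(yr),np.sin(yr)]);H=np.array([514.7,-54.4])-37*u
z,f=descend(H,31,19.5,1.5,4)
o=robot.observe();print(z,f,o['t'],o['tcp_pos'].round(1),o['wrist_torque'].round(2))
ci,im=snap('wrist','w_in')
for n in ['red_plug','eye_center','black_plug']: print(n,pp(ci,n,'wrist',1))
cs,sc=snap('scene','s_in')
a=cv2.resize(im[60:320,160:480],(640,520)); b=cv2.resize(sc[160:280,240:400],(640,480))
cv2.imwrite('pics/in_a.png',a[:,:,::-1])
cv2.imwrite('pics/in_b.png',b[:,:,::-1])
E
```

```text
19.5 [2.06 0.47 3.89] 16.3417 [500.5 -88.2  19.7] [ 0.4  -0.07 -0.03]
red_plug [(0.92, array([ 468.3, -158.1,   35.7]), array([318., 381.]))]
eye_center []
black_plug [(0.65, array([498.8, -88.6,  38.9]), array([318., 262.]))]
```

View pics/in_a.png

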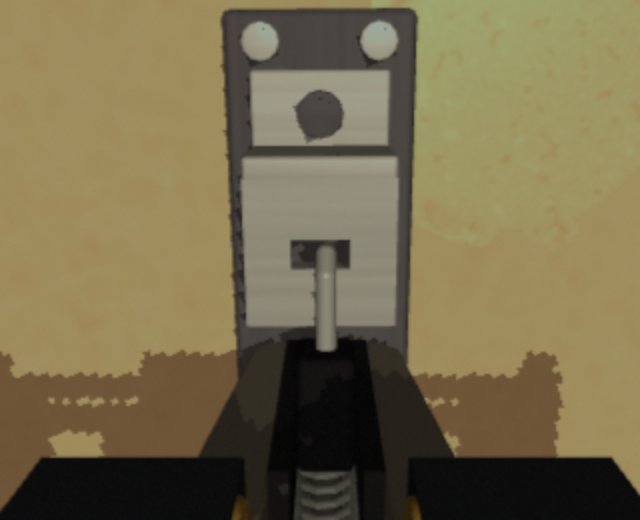

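The hook wire now ends inside the slot, at about (326,250) in the crop, so the hook is seated. I'll release, back off and take a picture of eye and post together to measure the pull.

```bash
python3 - <<'E'
from h import *
yr=np.radians(66.6);u=np.array([np.cos(yr),np.sin(yr),0]);P=np.array([444.9,-214.8,0])
grip(0.35)
p=robot.observe()['tcp_pos']; robot.servo_line([p[0],p[1],110],feed=150)
robot.movep(P-45*u+[0,0,120],down(yr))
print(robot.observe()['t'])
ci,im=snap('wrist','w_eye')
for n in ['red_plug','eye_center','post_top','black_plug']: print(n,pp(ci,n,'wrist',1))
cv2.imwrite('pics/w_eye_c.png',cv2.resize(im[40:300,200:440],(552,598),interpolation=cv2.INTER_CUBIC)[:,:,::-1])
E
```

```text
18.5667
red_plug [(0.91, array([ 468.1, -160.4,   41.5]), array([321.,  58.]))]
eye_center [(0.56, array([ 458.9, -192.5,   39.4]), array([327., 108.]))]
post_top [(0.89, array([ 442.9, -217.4,   46.4]), array([321., 150.]))]
black_plug [(0.61, array([ 661.3, -317.8,   -7. ]), array([596., 148.]))]
```

View pics/w_eye_c.png

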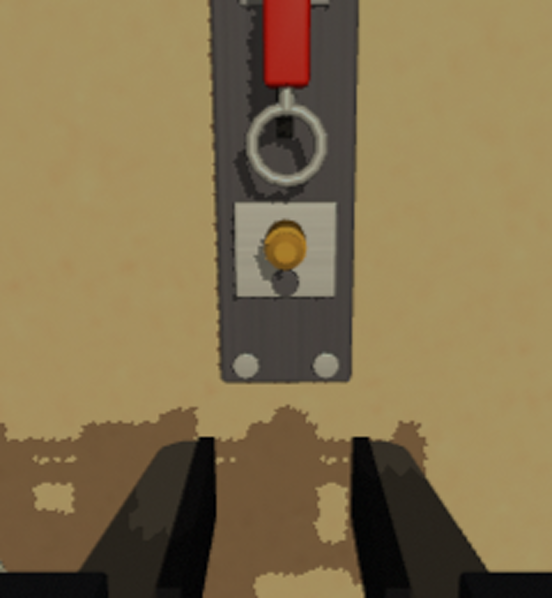

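The eye is centred at about (324.8,103) full-image, and the post head at about (323.9,147.8). Both lie in line along the rail.

```bash
cat > g.py <<'E'
from h import *
ci=viewer.camera_info('wrist')
E=ray(ci,(324.8,103.0),38.5);P=ray(ci,(323.9,147.8),44.)
E
python3 - <<'E'
from g import *
d=(P-E)[:2];yr=np.radians(66.6);u=np.array([np.cos(yr),np.sin(yr)]);w=np.array([-u[1],u[0]])
S=np.array([514.7,-54.4])
print('eye',E.round(1),'post',P.round(1),'pull',-d@u,'lat',d@w,'eye from slot',-(E[:2]-S)@u,(E[:2]-S)@w,'post from slot',-(P[:2]-S)@u,(P[:2]-S)@w)
yp=np.arctan2(*(S-P[:2])[::-1]);print(np.degrees(yp))
np.save('m.npy',[E,P])
# grasp red plug: centre 32 mm from eye towards the slot
un=np.array([np.cos(yr),np.sin(yr)])
G=E[:2]+32*un
robot.movep([*G,80],down(yr))
robot.servo_line([*G,19.5],feed=80)
grip(0.0,60)
o=robot.observe();print(o['t'],o['grip_width']*92,o['grip_force'],o['contact_force'].round(1),o['tcp_pos'].round(1))
E
```

```text
eye [ 459.  -188.2   38.5] post [ 446.  -216.8   44. ] pull 31.39170038984546 lat 0.5419056773391978 eye from slot 144.87659598700606 -2.0075317782065367 post from slot 176.2682963768515 -1.4656261008673352
67.07638887165191
20.675 13.568802145947629 59.970810413360596 [-0.8  0.7  3.2] [ 471.9 -158.7   19.8]
```

```bash
cat > st.py <<'E'
from h import *
E,P=np.load('m.npy');yr=np.radians(66.6);u=np.array([np.cos(yr),np.sin(yr),0]);zz=np.array([0,0,1.])
w=np.array([-u[1],u[0],0])
Pv=np.array([E[0],E[1],38.5])+145*u
def pose(th,eyeh,lat=0.,dz=0.):
    "tilt th (rad), horizontal distance pivot->eye"
    L=eyeh/np.cos(th)-32; v=-u*np.cos(th)+zz*np.sin(th)
    A=Ro.from_rotvec(np.cross(-u,zz)*th); R=A*Ro.from_rotvec(down(yr))
    return Pv+L*v+19*R.apply([0,0,1])+lat*w+[0,0,dz],R.as_rotvec()
def go(th,eyeh,lat=0,feed=40,dz=0.):
    p,r=pose(th,eyeh,lat,dz); robot.servo_line(p,feed=feed,rotation=r)
    o=robot.observe(); f=o['contact_force']
    print(round(np.degrees(th),1),round(eyeh,1),'t',round(o['t'],1),'F u/w/z',(f@u).round(1),(f@w).round(1),f[2].round(1),'|err|',np.linalg.norm(o['tcp_pos']-p).round(2)); return f
E
python3 - <<'E'
from st import *
d=np.radians
go(d(2),145,feed=15); go(d(4.2),145.2,feed=15)
for e in (152,160,168,176.4): go(d(4.2),e,0.3,feed=25)
ci,im=snap('scene','s_st'); 
cv2.imwrite('pics/st_c.png',cv2.resize(im[180:270,260:380],(640,480),interpolation=cv2.INTER_CUBIC)[:,:,::-1])
cw,_=snap('wrist','w_st');print(pp(cw,'hook_tip','wrist',1),pp(ci,'eye_center','scene',1),pp(ci,'post_top','scene',1))
E
```

```text
2.0 145 t 21.1 F u/w/z 1.8 -0.5 -1.0 |err| 0.42
4.2 145.2 t 21.5 F u/w/z 2.1 0.3 -0.0 |err| 0.19
4.2 152 t 22.0 F u/w/z 5.7 -0.2 -1.4 |err| 1.28
4.2 160 t 22.4 F u/w/z 7.4 -0.4 -3.1 |err| 1.88
4.2 168 t 22.9 F u/w/z 8.7 -0.2 -1.7 |err| 2.41
4.2 176.4 t 23.4 F u/w/z 9.3 0.1 -2.8 |err| 2.99
[] [(0.51, array([ 450.1, -214.5,   51.7]), array([334., 233.]))] [(0.57, array([ 443.3, -217.9,   42.1]), array([333., 238.]))]
```

View pics/st_c.png

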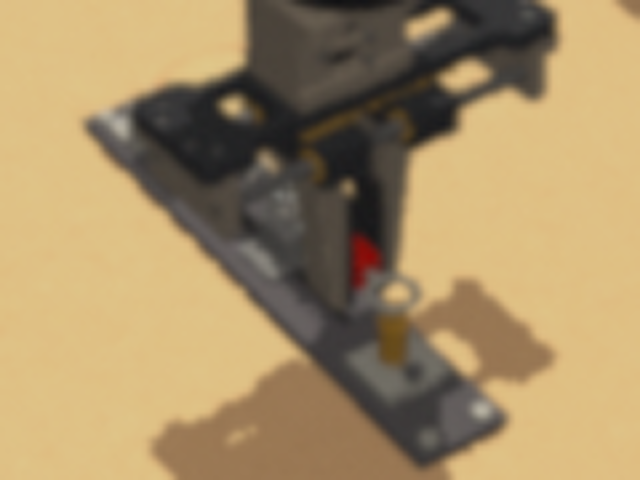

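The eye sits just above the post head, but the arm is about 3 mm short because of compliance. I'll correct for that, then lower gently with force checks.

```bash
cat >> st.py <<'E'
def ach():
    "achieved eye offset: (horizontal eye dist, lateral, eye height) from the actual TCP pose"
    o=robot.observe();R=Ro.from_rotvec(o['tcp_rot']);v=-R.apply([1,0,0])
    e=o['tcp_pos']-19*R.apply([0,0,1])+32*v-Pv
    f=o['contact_force'];return round(-e@u,2),round(e@w,2),round(e[2]+38.5,2),'F',(f@u).round(1),(f@w).round(1),f[2].round(1),'t',round(o['t'],1)
E
python3 - <<'E'
from st import *
robot.hold(0.15);a=ach();print(a)
th=np.radians(4.2); cmd=176.4
for k in range(2):
    cmd+=176.4-a[0]; go(th,cmd,0.5,feed=25); robot.hold(0.15); a=ach();print(cmd,a)
E
```

```text
(np.float64(173.39), np.float64(0.3), np.float64(51.01), 'F', np.float64(9.5), np.float64(-0.7), np.float64(-3.3), 't', 23.8)
4.2 179.4 t 24.1 F u/w/z 10.3 -0.8 -2.8 |err| 3.2
179.41000000000003 (np.float64(176.2), np.float64(0.46), np.float64(51.22), 'F', np.float64(9.8), np.float64(-0.7), np.float64(-2.9), 't', 24.2)
4.2 179.6 t 24.5 F u/w/z 10.3 -1.3 -2.7 |err| 3.32
179.61000000000004 (np.float64(176.36), np.float64(0.43), np.float64(51.24), 'F', np.float64(10.2), np.float64(-1.1), np.float64(-2.6), 't', 24.6)
```

```bash
python3 - <<'E'
from st import *
f0=robot.observe()['contact_force']
for t in (3.6,3.0,2.4,1.8,1.2,0.6,0.1):
    f=go(np.radians(t),179.6,0.5,feed=15)
    if f[2]-f0[2]>5: print('contact');break
robot.hold(0.1);print(ach())
E
```

```text
3.6 179.6 t 24.9 F u/w/z 11.2 -0.4 -1.6 |err| 3.2
3.0 179.6 t 25.1 F u/w/z 10.9 -0.7 -2.4 |err| 3.19
2.4 179.6 t 25.4 F u/w/z 10.8 -0.8 -2.4 |err| 3.2
1.8 179.6 t 25.7 F u/w/z 10.4 -0.0 -2.3 |err| 3.19
1.2 179.6 t 25.9 F u/w/z 11.0 -0.4 -2.5 |err| 3.24
0.6 179.6 t 26.2 F u/w/z 9.4 -1.5 -2.3 |err| 3.21
0.1 179.6 t 26.4 F u/w/z 10.7 -1.0 -1.7 |err| 3.27
(np.float64(176.36), np.float64(0.48), np.float64(38.54), 'F', np.float64(11.3), np.float64(-1.0), np.float64(-1.7), 't', 26.5)
```

It lowered with no contact on the head. I'll back off towards the tab: if the post holds the eye, the force collapses within about 5 mm.

```bash
python3 - <<'E'
from st import *
for e in (177.5,175.5,173.5,172,170.5):
    f=go(np.radians(0.1),e,0.5,feed=15); robot.hold(0.1); a=ach(); print(a)
    if a[4]<3: break
print(robot.observe()['grip_width']*92)
E
```

```text
0.1 177.5 t 26.8 F u/w/z 8.5 -0.3 0.1 |err| 2.66
(np.float64(174.94), np.float64(0.55), np.float64(38.65), 'F', np.float64(9.1), np.float64(-0.2), np.float64(-0.5), 't', 26.9)
0.1 175.5 t 27.2 F u/w/z 6.3 1.1 3.2 |err| 1.32
(np.float64(174.22), np.float64(0.58), np.float64(38.92), 'F', np.float64(6.8), np.float64(0.5), np.float64(3.2), 't', 27.3)
0.1 173.5 t 27.6 F u/w/z 5.4 0.8 5.8 |err| 0.93
(np.float64(172.78), np.float64(0.2), np.float64(39.23), 'F', np.float64(4.9), np.float64(0.8), np.float64(5.7), 't', 27.7)
0.1 172 t 27.9 F u/w/z 2.5 1.2 6.3 |err| 0.7
(np.float64(172.36), np.float64(0.18), np.float64(39.28), 'F', np.float64(2.4), np.float64(0.6), np.float64(6.6), 't', 28.0)
13.219322880888546
```

```bash
python3 - <<'E'
from st import *
grip(0.3)
p=robot.observe()['tcp_pos']; robot.servo_line(p+[0,0,75],feed=100)
Pp=P*[1,1,0]
robot.movep(Pp-40*u+[0,0,150],down(yr))
ci,im=snap('wrist','w_end')
o=robot.observe();print(o['t'],o['contact_force'].round(1))
for n in ['red_plug','eye_center','post_top','black_plug']: print(n,pp(ci,n,'wrist',1))
cv2.imwrite('pics/w_end_c.png',cv2.resize(im[0:240,200:440],(600,600),interpolation=cv2.INTER_CUBIC)[:,:,::-1])
E
```

```text
29.8583 [ 0.4  0.2 -0.1]
red_plug [(0.75, array([ 460.1, -182.9,   38. ]), array([321.,  98.]))]
eye_center [(0.89, array([ 447.5, -215.2,   38.8]), array([323., 141.]))]
post_top [(0.93, array([ 445.4, -213.6,   47.9]), array([319., 142.]))]
black_plug [(0.45, array([ 447.3, -216.2,   39. ]), array([323., 142.]))]
```

View pics/w_end_c.png

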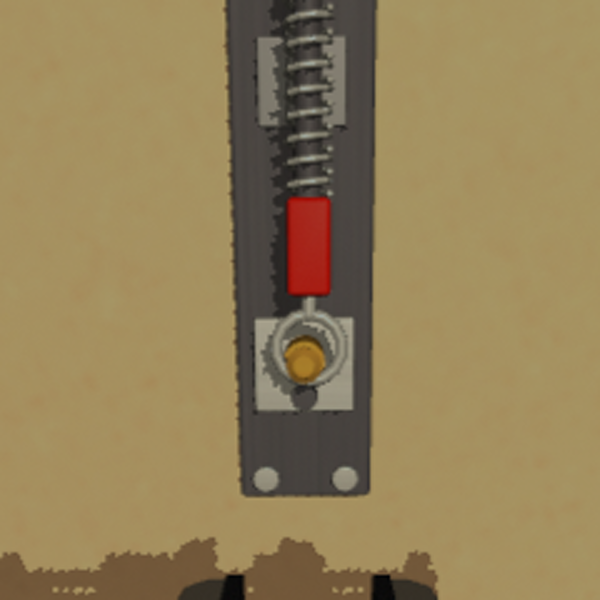

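The eye surrounds the post, and the head covers its far wire at (305,375) in the crop, so it is caught under the head with the coil stretched. I'll check the hook end once.

```bash
python3 - <<'E'
from st import *
p=robot.observe()['tcp_pos']; robot.servo_line(p+90*u,feed=150)
ci,im=snap('wrist','w_end2'); print(robot.observe()['t'])
cv2.imwrite('pics/w_end2_c.png',cv2.resize(im[0:240,200:440],(600,600),interpolation=cv2.INTER_CUBIC)[:,:,::-1])
E
```

```text
30.8667
```

View pics/w_end2_c.png

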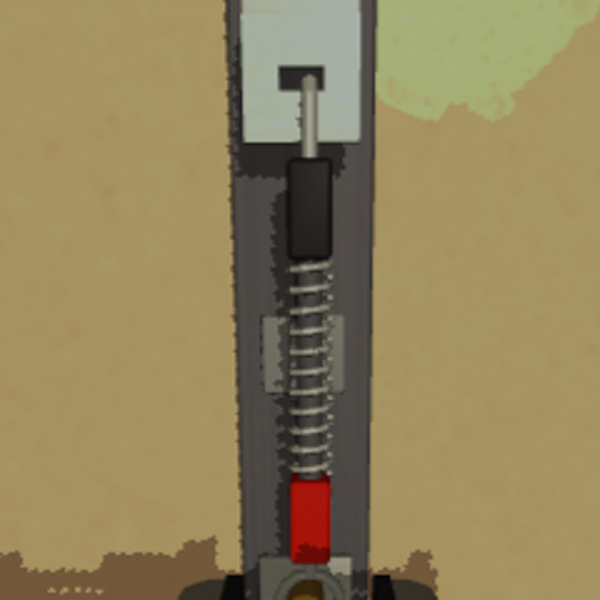

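The hook wire enters the slot at (310,82) in the crop, the spring is stretched evenly, and nothing touches it. I'm handing in the job.

```bash
python3 -c "
from h import *
print(robot.job_done())"
```

```text
the job is handed in; nothing more can be done
None
```

The spring is hooked in the tab slot, stretched about 30 mm and held under the post's head; I handed the job in at about 31 s of the 64 s allowed.

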